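# Fit the flask platform on the orbital shaker and latch it

### The job

Fit the flask platform on the orbital shaker; the blue bar is its handle. Feel for the carriage's two locating studs until both holes drop over them and the platform lies flat on the carriage, without ever pressing it down hard. Then turn the red latch round to its stop, so that its tongue lies over the platform's edge, and leave the rest of the bench as it is.

Things in the scene. Friction and masses are not known exactly. Their poses are not given: they have to be found in the camera images.
- shaker: The orbital shaker, a fixed bench machine: pale housing 250 (x) x 240 (y) x 84 mm, blue control panel on its front (-x) side. Origin: centre of its underside, z up. On it rides an aluminium carriage, 150 (x) x 120 (y) mm, top face 100 mm above the bench, with two brass locating studs and a red latch. The carriage never turns on the shaker, but can stand off centre (see deck_centre).
- deck_centre (a point): Point fixed to the housing, on its centre line at the height of the carriage's top; axes as the shaker's. The drive is off and stopped anywhere in its orbit: the carriage's centre (studs and latch with it) lies up to 6 mm from here along the shaker's x and up to 6 mm along its y, unmeasured. The drive holds it there against about 25 N sideways; its travel ends at 7 mm each way.
- stud_front (a point): Point fixed to the housing: where the tip of the front stud would be with the carriage in mid-orbit (the real one is off as said under deck_centre). The two upright brass studs stand at x = -58 and +58 mm, y = 0 from the carriage's centre: 8 mm thick, 14 mm tall above the carriage, tips bevelled by 0.6 mm.
- platform_bar (a point): Centre of the blue carrying bar of the flask platform (loose, about 0.4 kg), half-way up the bar, 69 mm above the platform's underside: the part to grasp. The bar runs along the platform's x: 92 mm long, 14 mm wide (y), 18 mm tall, on two steel uprights at x = -36 and +36 mm. Sprung wire flask clamps at y = -40 and +40 mm reach 36 mm above the underside. z up.
- platform_under (a point): Centre of the underside of the same platform, straight below the bar's centre, same axes. The plate is aluminium, 150 (x) x 130 (y) x 5 mm, with two 10.4 mm holes through it at x = -58 and +58 mm, y = 0; it fits either way round. Fitted, it lies flat on the carriage and the studs stand 9 mm out of its top.
- latch_post (a point): Point fixed to the housing: the half height of the latch's black thumb post with the latch at 0 and the carriage in mid-orbit; the real post is off by the carriage's offset and the latch's angle. The post is upright, 12 mm thick, from 10.5 to 44.5 mm above the carriage's top, and is 36 mm from the pivot. Axes as the shaker's.
- latch_pivot (a point): Point fixed to the housing: the latch's upright pivot at the height of the carriage's top, with the carriage in mid-orbit (x = -92, y = +30 mm from the carriage's centre). Axes as the shaker's.
- latch (a joint): Angle of the red latch, rad, growing anticlockwise seen from above; stop at 1.57. At 0 its 34 mm tongue points to -y, clear of the platform, and the post lies at 45 degrees towards -x +y of the pivot. As it grows the post swings by -x towards -y, and the tongue, 6.5 to 10.5 mm above the carriage, over the fitted plate. It takes about 2 N at the post, stays where it is left.
- flask_a: Small conical glass flask, 53 mm wide, 80 mm tall, standing on the bench. Not needed. Origin: centre of its underside.
- wash_bottle: White wash bottle with a blue cap, 72 mm wide, about 180 mm tall. Not needed. Origin: centre of its underside.
- reagent_amber: Amber reagent jar, 62 mm wide, 130 mm tall. Not needed. Origin: centre of its underside.
- beaker: Glass beaker, 60 mm wide, 90 mm tall. Not needed. Origin: centre of its underside.
- screwdriver: Screwdriver with a red handle, 150 mm long, lying on the bench. Not needed. Origin: under its middle.
- stopper: Black rubber stopper, 32 mm wide, 28 mm tall. Not needed. Origin: centre of its underside.
Not all that is in view belongs to the job. Leave any brown look-alike of the part that bears platform_bar alone.

How it is judged:
By the outcome, as a careful person would: the job done as asked, in the order asked, and still so for the second after the job is handed in, with the robot touching nothing.
It also fails if it takes over 72 s, if anything falls off the work surface, if the arm or the gripper's body presses on something with over 40 N, if the wrist force passes 120 N, or if a joint passes its speed limit or range.

### The arm

A 6-joint arm with a two-finger parallel gripper is mounted at the origin on the work surface. World frame = base frame: x ahead of the robot, y to its left, z up, the work surface at z = 0. Lengths are in m, angles in rad, forces in N, time in s.
With the tool pointing down it reaches from about 0.4 to 0.825 m from the base axis. Payload 7 kg.
Tool frame: the origin (TCP) lies midway between the tips of the shut fingers; the grasp point (between the pads) lies 19 mm behind it; z points along the fingers, x is the direction in which the jaws open and shut, and the axes are right-handed (so a half turn about z gives the same grasp; the last joint's range is limited). The gripper opens to 88 mm and grips with 3 to 60 N. Pads are 19 mm wide; open, the fingers measure 130 mm over their backs; the gripper's body (78 mm by 193 mm) begins 47 mm behind the grasp point.
Start: joints at [1.541, 0.359, 0.012, 0, -1.224, -0.288], TCP at [0.211, 0.641, 0.227] pointing down, gripper open.
Joint ranges: [-3.07, 3.07], [-1.43, 2.12], [-1.02, 1.25], [-3.03, 1.67], [-3.05, -0], [-3.03, 3.03]. Speed limits (rad/s): [2.39, 2.39, 3.01, 3.14, 3.14, 3.14].

### API

Orientations are given as [roll, pitch, yaw] about the fixed x, y, z axes, in that order (R = Rz(yaw) Ry(pitch) Rx(roll)).
In Python, from station import status, eyes, workorder gives the robot as it stands.
- The arm moves only by the shell command python3 -m jog 'ROWS' [OPENING] [FORCE]. ROWS is JSON, a list of rows, each a list of 6 numbers: the shift along the world's x, y, z in mm, then the turn, a rotation vector about the world's x, y, z in rad. A call has 1 to 12 rows; each row shifts and turns the pose as measured when the row begins; what a row does not reach is not made up. A row lasts 1/10 s, in which the tool goes at most 50 mm and 8.59 degrees, less where a joint would pass 70% of its speed; a pose out of reach is approached as far as the arm can. A call with a gripper value outside its range is refused whole. OPENING is the opening, from 0 (shut) to 1 (fully open), set as the call begins (- or left out, the last holds). The fingers move at their own pace and stop on an object; FORCE is the grip in N (left out, the last holds). Time passes only in rows, so rows that do not move let the fingers close. It gives the time, the measured TCP pose, the force and the opening at its end, in the units of the state.
- status.get_state(): the state, without advancing time (a new reading comes with each control period).
- eyes.grab_frame(name): name is "scene" or "top"; returns the picture (480x640x3 uint8, blue, green, red); there is no depth.
- eyes.calibration(name): a dict with "camera_matrix" (3x3 intrinsics, pixels), "k1" (the pictures are not rectified: a ray, as slopes to the right and down, at radius r is drawn at 1 + k1 r^2 times it, then the intrinsics apply), "cam_to_world" (4x4, takes a point from camera to world coordinates). Camera axes: x right, y up, looking along -z (the intrinsics and any distortion apply to the point x, -y, -z); pixel columns grow to the right and rows downward; lengths in m; the calibration is good to about 2 mm. A picture is of the moment at which its call begins. calibration takes no time and is no camera call.
- workorder.job_done(): hands the job in, once; it reports no verdict.
The state is a dict: "t": time; "q": joint angles; "qd": joint speeds; "joint_efforts": joint torques, N m; "eef_pos": TCP position; "ee_rot": TCP orientation; "force": force on the tool from outside, world axes, zero at the start; "moment": the same for the moment, N m; "width": finger opening in m.
Only numpy, scipy, OpenCV 4.12 (cv2) and the standard library are available. Lean on these libraries where they do the work, as an engineer would, in place of code of your own. Each camera call takes 0.05 s, during which the arm holds its last target. There are 200 camera calls.

## Working session

There is one attempt and no reset: what is moved stays moved. The work goes in short steps, Python scripts to look and compute and a shell command to move; the robot and the scene stay as the last step left them, time stands still between calls to the robot, and variables do not carry over. Pictures are saved under pics/ and viewed, about 8 in all and at most 12, crops included, and the job is handed in when it is done.

```bash
mkdir -p pics; ls; python3 - <<'E'
from station import status, eyes
import cv2
for n in("scene","top"):
    cv2.imwrite(f"pics/{n}0.png",eyes.grab_frame(n)); print(eyes.calibration(n))
print(status.get_state())
E
```

```text
pics
{'camera_matrix': array([[486.82411842,   0.        , 317.14628894],
       [  0.        , 486.82411842, 248.4795365 ],
       [  0.        ,   0.        ,   1.        ]]), 'k1': -0.11346185991790357, 'cam_to_world': array([[ 0.07591402, -0.64073014,  0.7640039 ,  1.48539178],
       [ 0.9971094 ,  0.04636189, -0.06019488, -0.08710127],
       [ 0.00314801,  0.7663651 ,  0.64239756,  0.89780974],
       [ 0.        ,  0.        ,  0.        ,  1.        ]])}
{'camera_matrix': array([[501.39977313,   0.        , 335.13251622],
       [  0.        , 501.39977313, 237.3197841 ],
       [  0.        ,   0.        ,   1.        ]]), 'k1': 0.02433897001233649, 'cam_to_world': array([[-0.02197901,  0.99555038, -0.0916317 ,  0.43242607],
       [-0.99939626, -0.0243454 , -0.02478759, -0.01637958],
       [-0.0269081 ,  0.09103157,  0.99548441,  1.20658582],
       [ 0.        ,  0.        ,  0.        ,  1.        ]])}
{'t': 0.1, 'q': array([ 1.54111828e+00,  3.59307676e-01,  1.11674131e-02, -3.43940961e-04,
       -1.22404802e+00, -2.88069554e-01]), 'qd': array([-0.0005096 , -0.00109707,  0.00148414,  0.00205302,  0.00131757,
       -0.00029071]), 'joint_efforts': array([-1.42888988e-03, -5.84162307e+01,  2.93754190e+01,  7.01538742e+00,
        1.01566917e-02, -5.00689555e-05]), 'eef_pos': array([0.21078558, 0.64080508, 0.22572225]), 'ee_rot': array([-3.14150718e+00, -1.42647323e-03, -1.88866110e+00]), 'force': array([-0.32200305, -0.4566783 ,  0.20550185]), 'moment': array([-0.00174699, -0.01944891, -0.02696567]), 'width': 0.08748860935651782}
```

View pics/scene0.png

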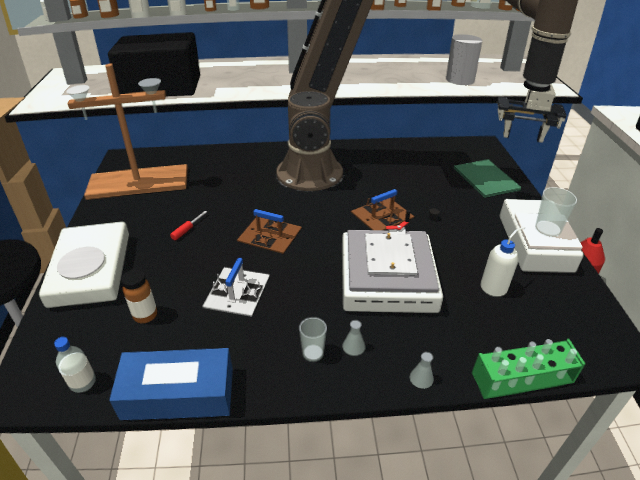

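View pics/top0.png

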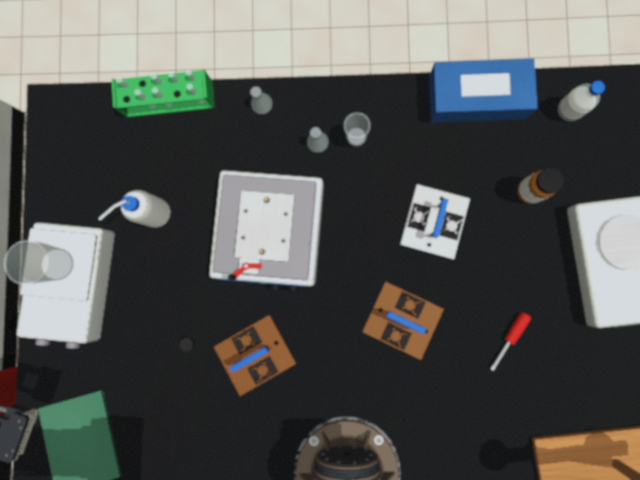

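The scene view shows the aluminium platform at about (237,287), two brown look-alikes at (270,230) and (383,212), and the shaker at (390,268). In the top view, the platform is at (436,221), the shaker at (266,229), and the studs at about (266,200) and (262,251). Next I'll enlarge crops of these.

```bash
cat > h.py <<'E'
import numpy as np, cv2
from station import eyes
def ray(n,u,v):
    c=eyes.calibration(n);K=c["camera_matrix"];T=c["cam_to_world"]
    d=cv2.undistortPoints(np.array([[[u,v]]],float),K,np.array([c["k1"],0,0,0]))[0,0]
    return T[:3,3],T[:3,:3]@np.array([d[0],-d[1],-1])
def atz(n,u,v,z):
    o,d=ray(n,u,v); return o+d*(z-o[2])/d[2]
def proj(n,p):
    c=eyes.calibration(n);T=c["cam_to_world"]
    q=T[:3,:3].T@(np.array(p)-T[:3,3]); x,y=q[0]/-q[2],-q[1]/-q[2]; s=1+c["k1"]*(x*x+y*y);K=c["camera_matrix"]
    return K[0,0]*x*s+K[0,2],K[1,1]*y*s+K[1,2]
def crop(img,x,y,w,h,k,step=10):
    o=cv2.resize(img[y:y+h,x:x+w],None,fx=k,fy=k,interpolation=cv2.INTER_CUBIC)
    for i in range(-x%step,w,step):
        cv2.line(o,(i*k,0),(i*k,5),(0,255,255),1); cv2.putText(o,str(x+i),(i*k+1,14),0,.32,(0,255,255),1)
    for j in range(-y%step,h,step):
        cv2.line(o,(0,j*k),(5,j*k),(0,255,255),1); cv2.putText(o,str(y+j),(6,j*k+4),0,.32,(0,255,255),1)
    return o
E
python3 - <<'E'
from h import *
t=cv2.imread("pics/top0.png");s=cv2.imread("pics/scene0.png")
a=crop(t,205,165,125,130,4);b=crop(t,395,175,80,90,4)
c=np.zeros((600,800,3),np.uint8)
a=crop(t,205,165,120,125,4);b=crop(t,395,178,80,85,4)
c[:500,:480]=a;c[:340,480:800]=b
d=crop(s,200,250,80,65,4); c[340:600,480:800]=d
cv2.imwrite("pics/c1.png",c)
cv2.imwrite("pics/c2.png",crop(s,338,215,110,100,6))
E
```

```text
(no output)
```

View pics/c1.png

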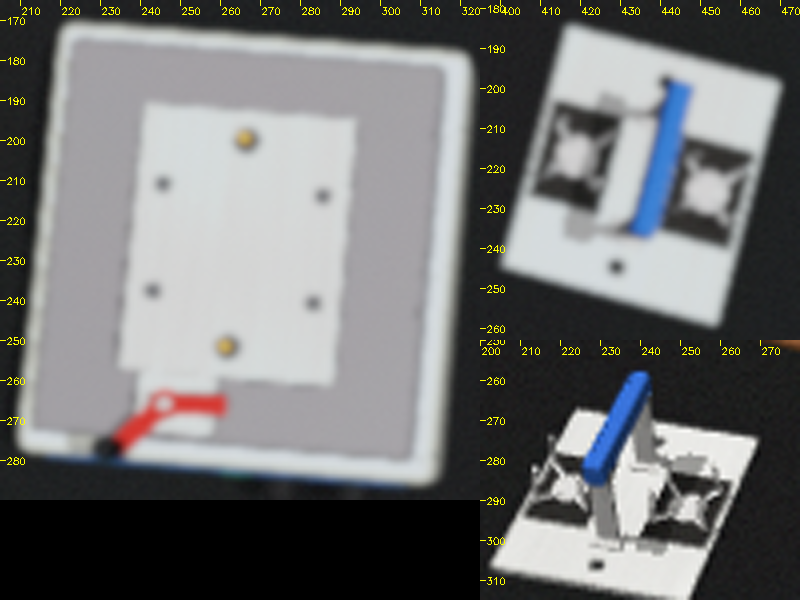

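View pics/c2.png

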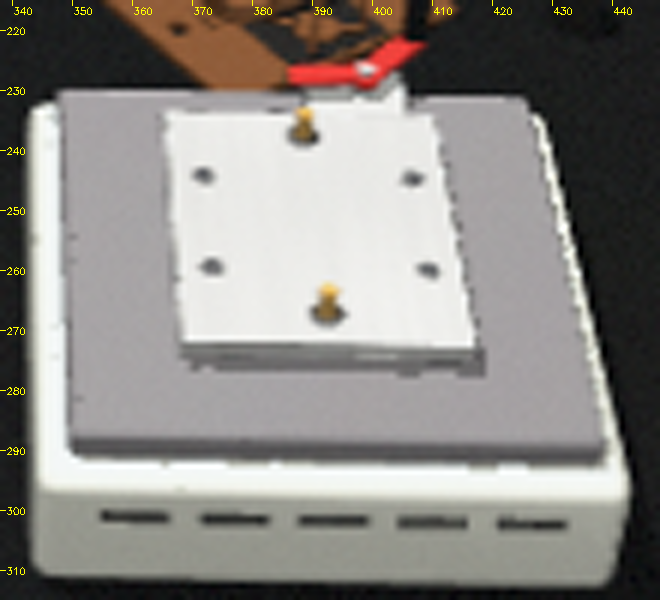

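Studs, holes, bar ends and the latch at about angle 0 (post towards −x +y) are all visible. I'll turn these pixels into positions.

```bash
cat > m.py <<'E'
from h import *
T=lambda x,y:(x/4+205-.4,y/4+165-.4); P=lambda x,y:((x-480)/4+395-.4,y/4+178-.4)
S=lambda x,y:(x/6+338-.4,y/6+215-.4);Q=lambda x,y:((x-480)/4+200-.4,(y-340)/4+250-.4)
def seg(nm,a,b):
    d=b-a;print(nm,a.round(4),b.round(4),"mid",((a+b)/2).round(4),"len",np.linalg.norm(d).round(4),"yaw",np.arctan2(d[1],d[0]).round(4))
seg("studs top",atz("top",*T(227,346),.112),atz("top",*T(245,138),.112))
seg("studs scene",atz("scene",*S(305,112),.114),atz("scene",*S(328,287),.114))
# carriage corners top & scene
for n,c in(("top",[T(146,102),T(356,119),T(333,384),T(120,367)]),("scene",[S(165,112),S(433,112),S(477,349),S(180,343)])):
    p=[atz(n,*x,.1) for x in c];print(n,"carriage mid",np.mean(p,0).round(4))
seg("holes top",atz("top",*P(616,267),.003),atz("top",*P(666,80),.003))
p=[atz("top",*P(*x),.005) for x in((566,25),(782,80),(718,327),(502,268))];print("plate",np.mean(p,0).round(4))
seg("bar top",atz("top",*P(645,236),.078),atz("top",*P(678,84),.078))
seg("bar scene",atz("scene",*Q(596,474),.078),atz("scene",*Q(640,374),.078))
print("pivot",atz("top",*T(163,403),.11),"post",atz("top",*T(105,447),.14))
p=[atz("top",*T(*x),.084) for x in((64,22),(474,55),(438,487),(18,448))];print("housing",np.mean(p,0).round(4))
E
python3 m.py
```

```text
studs top [0.5068 0.1735 0.112 ] [0.6219 0.1625 0.112 ] mid [0.5644 0.168  0.112 ] len 0.1157 yaw -0.0953
studs scene [0.505  0.1768 0.114 ] [0.6191 0.1645 0.114 ] mid [0.562  0.1707 0.114 ] len 0.1148 yaw -0.1068
top carriage mid [0.5654 0.1685 0.1   ]
scene carriage mid [0.5631 0.1707 0.1   ]
holes top [ 0.5208 -0.2098  0.003 ] [ 0.6331 -0.2441  0.003 ] mid [ 0.577 -0.227  0.003] len 0.1174 yaw -0.2965
plate [ 0.576 -0.227  0.005]
bar top [ 0.5324 -0.2146  0.078 ] [ 0.6182 -0.2366  0.078 ] mid [ 0.5753 -0.2256  0.078 ] len 0.0885 yaw -0.2505
bar scene [ 0.6252 -0.2343  0.078 ] [ 0.5344 -0.2117  0.078 ] mid [ 0.5798 -0.223   0.078 ] len 0.0936 yaw 2.8978
pivot [0.47642842 0.20932401 0.11      ] post [0.45253239 0.23426867 0.14      ]
housing [0.5622 0.1659 0.084 ]
```

Platform bar is at about (0.577, −0.225) with yaw about −0.28. The studs' midpoint is about (0.563, 0.169) with yaw about −0.10. The sizes check out: studs measure 115–116 mm against 116, holes 117 mm. Moving over to the bar.

```bash
python3 -m jog '[[19,-45,0,0,0,0],[19,-45,0,0,0,0],[19,-45,0,0,0,0],[19,-45,0,0,0,0],[19,-45,0,0,0,0],[19,-45,0,0,0,0],[19,-45,0,0,0,0],[19,-45,0,0,0,0],[19,-45,0,0,0,0],[19,-45,0,0,0,0],[19,-45,0,0,0,0],[19,-45,0,0,0,0]]' 1
```

```text
t: 1.3
eef_pos: [0.4363, 0.0885, 0.22]
ee_rot: [-3.14, -0.007, -1.879]
force: [0.5, 0.9, 0.5]
width: 0.0876
```

```bash
python3 -m jog '[[19,-42,-5,0,0,0.02],[19,-42,-5,0,0,0.01],[19,-42,-5,0,0,0],[19,-42,-5,0,0,0],[19,-42,-5,0,0,0],[19,-42,-5,0,0,0],[19,-42,-5,0,0,0],[8,-20,-5,0,0,0],[0,0,0,0,0,0]]'
python3 - <<'E'
from station import status
s=status.get_state();p=s["eef_pos"];print(p,s["ee_rot"],s["q"].round(2),(-p+[.577,-.225,.13])*1000)
E
```

```text
t: 2.2
eef_pos: [0.58, -0.2457, 0.1757]
ee_rot: [3.141, -0.006, -1.853]
force: [-1.3, -0.0, -1.1]
width: 0.0881
[ 0.57997196 -0.24574552  0.17568229] [ 3.14054976 -0.00570016 -1.85320692] [-0.09  0.32 -0.17  0.01 -1.09  1.37] [ -2.97195753  20.74552414 -45.68228793]
```

```bash
python3 -m jog '[[-3,21,0,0,0,0],[0,0,0,0,0,0],[0,0,-30,0,0,0],[0,0,-30,0,0,0],[0,0,-30,0,0,0],[0,0,-20,0,0,0],[0,0,-12,0,0,0],[0,0,0,0,0,0]]'
python3 - <<'E'
from h import *
from station import status
s=status.get_state();print(s["eef_pos"],s["ee_rot"],s["force"])
a=eyes.grab_frame("scene");b=eyes.grab_frame("top")
cv2.imwrite("pics/g1.png",np.hstack([crop(a,190,215,95,100,4),crop(b,390,165,95,100,4)]))
E
```

```text
t: 3.0
eef_pos: [0.5757, -0.222, 0.0505]
ee_rot: [3.141, -0.005, -1.852]
force: [1.1, -0.5, 0.3]
width: 0.0879
[ 0.57565892 -0.22198697  0.05054824] [ 3.14129146 -0.00541425 -1.85164073] [ 1.05223825 -0.51135324  0.2720558 ]
```

View pics/g1.png

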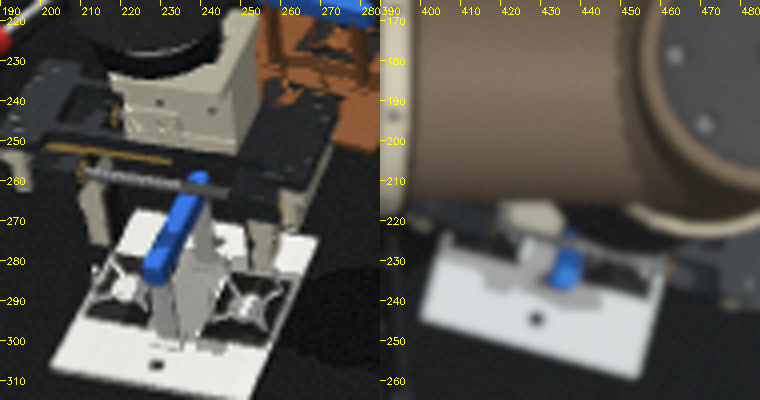

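The fingers stand on both sides of the bar with nothing touched (bar ends in the scene view at about (229,282) and (240,260)). Closing the grip.

```bash
python3 -m jog '[[0,0,0,0,0,0],[0,0,0,0,0,0],[0,0,0,0,0,0],[0,0,0,0,0,0],[0,0,0,0,0,0],[0,0,0,0,0,0],[0,0,0,0,0,0],[0,0,0,0,0,0]]' 0 40; python3 -m jog '[[0,0,10,0,0,0],[0,0,30,0,0,0],[0,0,35,0,0,0],[0,0,35,0,0,0],[0,0,35,0,0,0],[0,0,10,0,0,0],[0,0,0,0,0,0],[0,0,0,0,0,0]]'
python3 - <<'E'
from h import *
from station import status
s=status.get_state();print(s["eef_pos"],s["ee_rot"],s["force"],s["moment"])
a=eyes.grab_frame("scene");b=eyes.grab_frame("top")
cv2.imwrite("pics/g2.png",np.hstack([crop(a,180,180,95,110,4),crop(b,390,175,95,110,4)]))
E
```

```text
t: 3.9
eef_pos: [0.58, -0.2228, 0.0575]
ee_rot: [-3.131, -0.004, -1.851]
force: [0.4, -0.4, 0.2]
width: 0.0293
t: 4.7
eef_pos: [0.5773, -0.223, 0.2212]
ee_rot: [-3.133, -0.005, -1.851]
force: [0.1, -0.3, -0.7]
width: 0.0002
[ 0.57733849 -0.22298738  0.22119543] [-3.13255605 -0.00495913 -1.85113819] [ 0.06628365 -0.32672434 -0.65200079] [0.06767093 0.08990028 0.01737718]
```

View pics/g2.png

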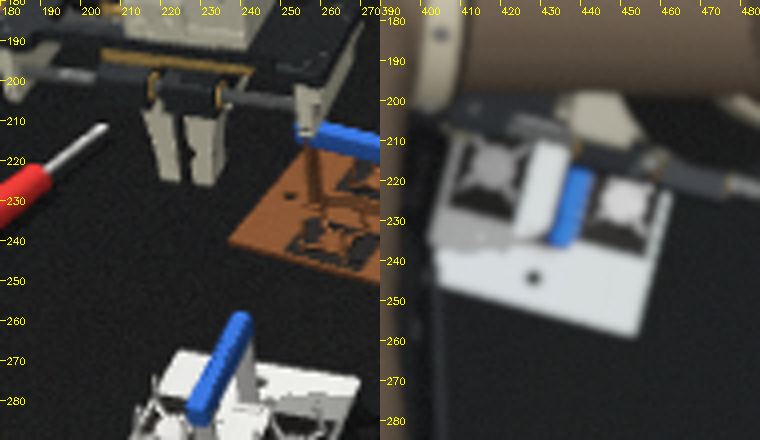

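The lift started before the fingers had reached the bar: they close in about 1.2 s. The platform is still in place (hole at about (428,244)). Reopening and retrying with a longer close.

```bash
python3 -m jog '[[0,0,0,-0.008,0,0],[0,0,0,0,0,0],[0,0,0,0,0,0],[0,0,0,0,0,0],[0,0,0,0,0,0],[0,0,0,0,0,0],[0,0,0,0,0,0],[0,0,0,0,0,0],[0,0,0,0,0,0],[0,0,0,0,0,0],[0,0,0,0,0,0],[0,0,0,0,0,0]]' 1; python3 -m jog '[[0,-1,-35,0,0,0],[0,0,-35,0,0,0],[0,0,-35,0,0,0],[0,0,-30,0,0,0],[0,0,-18,0,0,0],[0,0,-8,0,0,0],[0,0,-3,0,0,0]]';  python3 -m jog '[[0,0,-1,0,0,0],[0,0,0,0,0,0],[0,0,0,0,0,0],[0,0,0,0,0,0],[0,0,0,0,0,0],[0,0,0,0,0,0]]' 0 40;python3 -m jog '[[0,0,0,0,0,0],[0,0,0,0,0,0],[0,0,0,0,0,0],[0,0,0,0,0,0],[0,0,0,0,0,0],[0,0,0,0,0,0],[0,0,0,0,0,0],[0,0,0,0,0,0]]'
```

```text
t: 6.0
eef_pos: [0.5753, -0.2227, 0.2158]
ee_rot: [-3.139, -0.015, -1.851]
force: [-0.1, -0.2, -0.4]
width: 0.0862
t: 6.7
eef_pos: [0.5767, -0.2242, 0.0492]
ee_rot: [-3.132, -0.014, -1.851]
force: [-0.2, -0.9, 0.2]
width: 0.0878
t: 7.3
eef_pos: [0.5795, -0.2246, 0.0525]
ee_rot: [-3.126, -0.013, -1.85]
force: [-0.1, -0.3, 0.2]
width: 0.0451
t: 8.1
eef_pos: [0.5797, -0.2247, 0.0529]
ee_rot: [-3.125, -0.013, -1.851]
force: [-0.7, -0.3, 0.2]
width: 0.0136
```

```bash
python3 -m jog '[[0,0,5,0,0,0],[0,0,10,0,0,0],[0,0,25,0,0,0],[0,0,30,0,0,0],[0,0,30,0,0,0],[0,0,30,0,0,0],[0,0,20,0,0,0],[0,0,0,0,0,0],[0,0,0,0,0,0]]'
python3 - <<'E'
from station import status
s=status.get_state();print(s["eef_pos"],s["ee_rot"],s["force"],s["moment"])
E
python3 -m jog '[[-1,30,0,0,0,0.03],[-1,40,0,0,0,0.03],[-1,40,0,0,0,0.03],[-1,40,0,0,0,0.03],[-1,40,0,0,0,0.03],[-1,40,0,0,0,0.03],[-1,40,0,0,0,0],[-1,40,0,0,0,0],[-1,30,0,0,0,0],[-1,20,0,0,0,0],[0,0,0,0,0,0],[0,0,0,0,0,0]]'
python3 - <<'E'
from station import status
s=status.get_state();print(s["eef_pos"],s["ee_rot"],s["force"],s["moment"])
E
```

```text
t: 9.0
eef_pos: [0.5733, -0.2231, 0.2073]
ee_rot: [-3.136, -0.013, -1.852]
force: [-0.5, -0.4, -5.0]
width: 0.0138
[ 0.57330712 -0.22309475  0.20731439] [-3.13559296 -0.01290675 -1.85203792] [-0.46895813 -0.35379073 -4.9997411 ] [0.12143967 0.05545626 0.02947825]
t: 10.2
eef_pos: [0.5494, 0.1483, 0.1859]
ee_rot: [3.118, -0.024, -1.668]
force: [0.3, -0.4, -4.2]
width: 0.0138
[0.54939512 0.14832353 0.18594144] [ 3.11821732 -0.02358297 -1.66842939] [ 0.27371137 -0.4401525  -4.17797392] [-0.01985945 -0.16819723  0.01429293]
```

```bash
cat > pl.py <<'E'
import sys,numpy as np
from scipy.spatial.transform import Rotation as R
from station import status
E=lambda r:R.from_euler("xyz",r)
R0=E([-3.125,-.013,-1.851]);P0=R.from_euler("z",-.280); tcp0=np.array([.5797,-.2247,.0529]); u0=np.array([.577,-.2247,0])
rel=R0.inv()*P0; off=R0.inv().apply(u0-tcp0)
def plate():
    s=status.get_state();r=E(s["ee_rot"]);return s["eef_pos"]+r.apply(off),r*rel,s
def to(x,y,z,yaw):
    p,r,s=plate();Rt=R.from_euler("z",yaw)
    # shift of TCP so that plate lands at target with target rotation
    tt=np.array([x,y,z])-(Rt*rel.inv()).apply(off)
    print("plate",(p*1000).round(1),"rpy",r.as_euler("xyz").round(4),"shift mm",((tt-s["eef_pos"])*1000).round(1),"turn",(Rt*r.inv()).as_rotvec().round(4),"F",s["force"].round(1),"M",s["moment"].round(2))
if __name__=="__main__":to(*map(float,sys.argv[1:]))
E
python3 pl.py .563 .169 .125 -.1
```

```text
plate [544.6 147.5 133.2] rpy [-0.0106  0.04   -0.0984] shift mm [16.3 21.2 -8. ] turn [ 0.0066 -0.0408 -0.0018] F [ 0.3 -0.4 -4.2] M [-0.02 -0.17  0.01]
```

```bash
python3 -m jog '[[8,10,0,0.003,-0.02,0],[8,11,0,0.003,-0.02,-0.002],[0,0,0,0,0,0],[0,0,0,0,0,0],[0,0,0,0,0,0]]'; python3 pl.py .563 .169 .125 -.1
```

```text
t: 10.7
eef_pos: [0.5665, 0.1683, 0.184]
ee_rot: [-3.124, -0.015, -1.675]
force: [-0.1, 0.1, -3.8]
width: 0.0138
plate [563.9 167.8 131.1] rpy [-0.0017 -0.0007 -0.1037] shift mm [-0.9  1.2 -6.1] turn [0.0017 0.0005 0.0037] F [-0.1  0.1 -3.8] M [ 0.09  0.08 -0.02]
```

```bash
python3 -m jog '[[-1,1,0,0.002,0,0.003],[0,0,0,0,0,0]]'; python3 - <<'E'
from h import *
from pl import *
a=eyes.grab_frame("scene");b=eyes.grab_frame("top")
p,r,s=plate();print(p,r.as_euler("xyz"))
for sx in(-.058,.058):
    q=p+r.apply([sx,0,.005]);print(q.round(4),"scene",np.round(proj("scene",q),1),"top",np.round(proj("top",q),1))
cv2.imwrite("pics/a1.png",np.hstack([crop(a,340,190,100,110,4),crop(b,215,160,100,110,4)]))
E
```

```text
t: 10.9
eef_pos: [0.5654, 0.1689, 0.1841]
ee_rot: [-3.125, -0.012, -1.672]
force: [-0.2, 0.2, -5.4]
width: 0.0129
[0.5628761  0.16840702 0.13122478] [ 0.00050644 -0.00052105 -0.10128545]
[0.5052 0.1743 0.1362] scene [388.3 226.6] top [259.  251.1]
[0.6206 0.1625 0.1363] scene [392.5 256. ] top [264.  197.9]
```

View pics/a1.png

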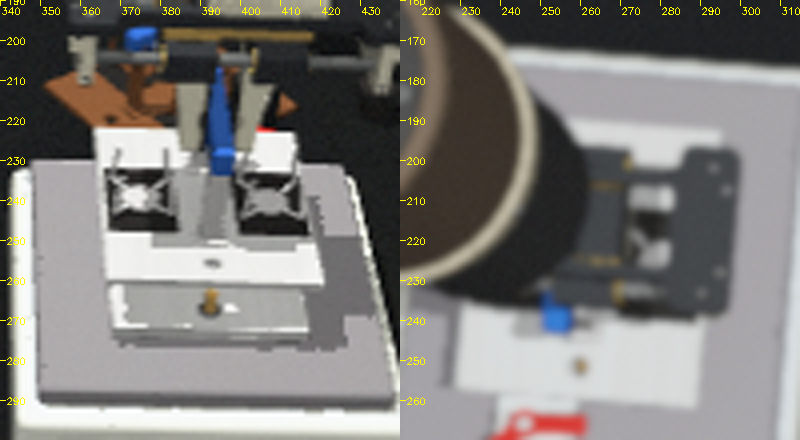

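The scene view shows the far hole at (392.6, 255.4) with its stud still visible below it. The top view shows the near hole at (259.6, 251.1). The model predicts both to within 1 px. I'll compare each hole with its stud in the same camera.

```bash
python3 - <<'E'
from h import *
h=atz("top",259.6,251.1,.1362);s=atz("top",261.4,251.1,.112);print("top near hole",h.round(4),"stud",s.round(4),"need",(s-h)[:2]*1000)
h=atz("scene",392.6,255.4,.1362);s=atz("scene",392.3,262.7,.114);print("scene far hole",h.round(4),"stud",s.round(4),"need",(s-h)[:2]*1000)
E
python3 pl.py .563 .169 .125 -.1
```

```text
top near hole [0.5052 0.1731 0.1362] stud [0.5068 0.1734 0.112 ] need [1.55103575 0.32025316]
scene far hole [0.6185 0.1631 0.1362] stud [0.62   0.1644 0.114 ] need [1.523621   1.28617781]
plate [562.9 168.4 131.2] rpy [ 0.0005 -0.0005 -0.1013] shift mm [ 0.2  0.6 -6.2] turn [-0.0005  0.0006  0.0013] F [-0.5 -0.2 -3.7] M [ 0.05  0.03 -0.01]
```

Both cameras agree: about +1.5 mm in x, +0.8 mm in y, and a small turn.

```bash
python3 -m jog '[[1.5,0.8,-5,0,0,0.006],[0,0,-3,0,0,0],[0,0,0,0,0,0]]'; python3 pl.py .5645 .1692 .115 -.095
```

```text
t: 11.3
eef_pos: [0.5671, 0.1696, 0.1755]
ee_rot: [-3.124, -0.012, -1.666]
force: [-0.9, -0.3, -4.4]
width: 0.0135
plate [564.5 169.1 122.6] rpy [ 0.0007 -0.0006 -0.095 ] shift mm [ 0.   0.1 -7.6] turn [-0.0006  0.0007 -0.    ] F [-0.9 -0.3 -4.4] M [ 0.03  0.12 -0.05]
```

```bash
for i in 1; do python3 -m jog '[[0,0,-3,0,0,0],[0,0,-3,0,0,0],[0,0,0,0,0,0]]'; done; python3 pl.py .5645 .1692 .115 -.095;  python3 -m jog '[[0,0,-2,0,0,0],[0,0,-1,0,0,0],[0,0,0,0,0,0]]'; python3 pl.py .5645 .1692 .110 -.095
```

```text
t: 11.6
eef_pos: [0.567, 0.1695, 0.1686]
ee_rot: [-3.125, -0.013, -1.666]
force: [-0.3, 0.8, -5.0]
width: 0.0141
plate [564.3 169.1 115.7] rpy [ 0.0003 -0.0001 -0.095 ] shift mm [ 0.2  0.2 -0.7] turn [-0.0003  0.0002 -0.    ] F [-0.3  0.8 -5. ] M [-0.02  0.11 -0.02]
t: 11.9
eef_pos: [0.567, 0.1696, 0.1653]
ee_rot: [-3.125, -0.013, -1.666]
force: [-0.3, -0.5, -4.7]
width: 0.0138
plate [564.4 169.1 112.4] rpy [ 0.0002 -0.0002 -0.0949] shift mm [ 0.1  0.1 -2.4] turn [-0.0002  0.0002 -0.0001] F [-0.3 -0.5 -4.7] M [0.02 0.07 0.06]
```

```bash
python3 -m jog '[[0,0,-1.5,0,0,0],[0,0,-0.5,0,0,0]]'; python3 pl.py .5645 .1692 .110 -.095;  python3 -m jog '[[0,0,-1.5,0,0,0],[0,0,-0.5,0,0,0]]'; python3 pl.py .5645 .1692 .110 -.095
```

```text
t: 12.1
eef_pos: [0.5671, 0.1696, 0.1634]
ee_rot: [-3.125, -0.013, -1.666]
force: [-0.4, -0.4, -4.5]
width: 0.0138
plate [564.5 169.2 110.5] rpy [ 0.0004 -0.0005 -0.0949] shift mm [ 0.   0.1 -0.5] turn [-0.0004  0.0005 -0.0001] F [-0.4 -0.4 -4.5] M [ 0.05  0.03 -0.01]
t: 12.3
eef_pos: [0.5672, 0.1696, 0.1613]
ee_rot: [-3.124, -0.012, -1.666]
force: [-0.0, -0.1, -4.5]
width: 0.0137
plate [564.6 169.1 108.4] rpy [ 0.0005 -0.0006 -0.0949] shift mm [-0.   0.1  1.6] turn [-0.0005  0.0006 -0.0001] F [-0.  -0.1 -4.5] M [ 0.04  0.09 -0.06]
```

Underside is 5.6 mm below the stud tips with no contact force, so both holes are over their studs. Continuing gently.

```bash
python3 -m jog '[[0,0,-2,0,0,0],[0,0,-2,0,0,0],[0,0,-1.5,0,0,0]]'; python3 pl.py .5645 .1692 .100 -.095;  python3 -m jog '[[0,0,-1,0,0,0],[0,0,-0.7,0,0,0]]'; python3 pl.py .5645 .1692 .100 -.095
```

```text
t: 12.6
eef_pos: [0.5673, 0.1697, 0.1555]
ee_rot: [-3.124, -0.012, -1.666]
force: [0.5, 0.2, -4.2]
width: 0.0135
plate [564.7 169.2 102.6] rpy [ 0.0008 -0.0009 -0.0949] shift mm [-0.1 -0.  -2.6] turn [-0.0007  0.001  -0.0001] F [ 0.5  0.2 -4.2] M [ 0.06  0.07 -0.01]
t: 12.8
eef_pos: [0.5673, 0.1696, 0.1535]
ee_rot: [-3.124, -0.013, -1.666]
force: [1.1, -1.8, -3.8]
width: 0.0134
plate [564.6 169.1 100.6] rpy [ 0.0004 -0.0007 -0.0948] shift mm [-0.1  0.1 -0.6] turn [-0.0003  0.0007 -0.0002] F [ 1.1 -1.8 -3.8] M [-0.26 -0.14  0.06]
```

```bash
python3 -m jog '[[0,0,-0.5,0,0,0],[0,0,0,0,0,0]]'; python3 pl.py .5645 .1692 .100 -.095
```

```text
t: 13.0
eef_pos: [0.5674, 0.1695, 0.1535]
ee_rot: [-3.124, -0.013, -1.666]
force: [-0.8, 0.1, -3.5]
width: 0.0135
plate [564.8 169.  100.6] rpy [ 0.0004 -0.0011 -0.0948] shift mm [-0.2  0.2 -0.6] turn [-0.0003  0.0011 -0.0002] F [-0.8  0.1 -3.5] M [0.24 0.34 0.04]
```

```bash
python3 -m jog '[[0,0,-0.6,0,0,0],[0,0,0,0,0,0]]'; python3 pl.py .5645 .1692 .100 -.095
```

```text
t: 13.2
eef_pos: [0.5675, 0.1695, 0.1534]
ee_rot: [-3.123, -0.012, -1.666]
force: [-0.8, 0.3, -3.1]
width: 0.0138
plate [564.9 169.  100.5] rpy [ 0.0007 -0.0016 -0.0947] shift mm [-0.3  0.2 -0.5] turn [-0.0005  0.0017 -0.0003] F [-0.8  0.3 -3.1] M [0.3  0.47 0.07]
```

```bash
python3 -m jog '[[0,0,-1,0,0,0],[0,0,-1,0,0,0]]'; python3 pl.py .5645 .1692 .100 -.095
```

```text
t: 13.4
eef_pos: [0.5675, 0.169, 0.1529]
ee_rot: [-3.123, -0.013, -1.665]
force: [-6.4, -1.2, 9.1]
width: 0.0137
plate [565.  168.5 100. ] rpy [ 0.0002 -0.0023 -0.0944] shift mm [-0.3  0.7  0. ] turn [ 0.0001  0.0023 -0.0006] F [-6.4 -1.2  9.1] M [0.07 2.33 0.04]
```

Firm contact at a plate height of 100.0 mm: it is seated. Easing off and releasing.

```bash
python3 -m jog '[[0,0,0.7,0,0,0],[0,0,0,0,0,0]]'; python3 -m jog '[[0,0,0,0,0,0],[0,0,0,0,0,0],[0,0,0,0,0,0],[0,0,0,0,0,0],[0,0,0,0,0,0],[0,0,0,0,0,0],[0,0,0,0,0,0],[0,0,0,0,0,0],[0,0,0,0,0,0]]' 1; python3 -m jog '[[0,0,15,0,0,0],[0,0,30,0,0,0],[0,0,35,0,0,0],[0,0,30,0,0,0],[0,0,0,0,0,0]]'; python3 -m jog '[[-30,30,0,0,0,0],[-30,30,0,0,0,0],[-30,30,0,0,0,0],[-30,30,0,0,0,0],[-20,20,0,0,0,0],[-10,10,0,0,0,0],[0,0,0,0,0,0]]' 0
python3 - <<'E'
from h import *
a=eyes.grab_frame("scene");b=eyes.grab_frame("top")
cv2.imwrite("pics/f1.png",np.hstack([crop(a,335,190,100,110,4),crop(b,210,175,100,110,4)]))
E
```

```text
t: 13.6
eef_pos: [0.5677, 0.1694, 0.1537]
ee_rot: [-3.122, -0.012, -1.665]
force: [-0.8, -1.2, -2.4]
width: 0.0134
t: 14.5
eef_pos: [0.5695, 0.1702, 0.1547]
ee_rot: [-3.119, -0.01, -1.665]
force: [-1.1, 0.5, -0.2]
width: 0.08
t: 15.0
eef_pos: [0.5681, 0.1692, 0.2673]
ee_rot: [-3.121, -0.013, -1.665]
force: [0.1, -0.6, 0.5]
width: 0.0878
t: 15.7
eef_pos: [0.4123, 0.3226, 0.2658]
ee_rot: [-3.121, -0.012, -1.669]
force: [0.4, -0.3, -0.1]
width: 0.0376
```

View pics/f1.png

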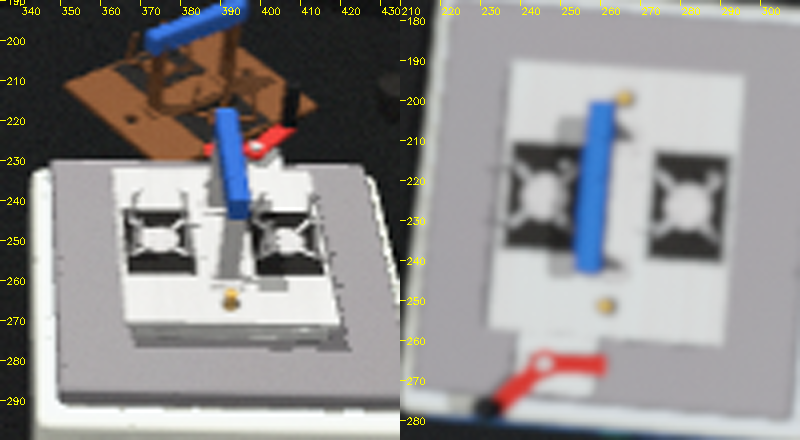

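The plate lies flat with both brass studs showing through: top view (266,199) and (261,251), scene view (392,264). The latch post is at top (232,276), so its angle is still about 0. I computed the post at (0.453, 0.235), the stop position at (0.448, 0.185), and the mid-swing point at (0.440, 0.211). I'll hold the post lightly and lead it round the arc.

```bash
python3 -m jog '[[20,-40,0,0,0,0],[15,-30,-20,0,0,0],[5,-17,-20,0,0,0],[0,0,-5,0,0,0],[0,0,0,0,0,0],[0,0,0,0,0,0],[0,0,0,0,0,0],[0,0,0,0,0,0],[0,0,0,0,0,0],[0,0,0,0,0,0]]' 1 ; python3 pl.py 0 0 0 0
```

```text
t: 16.8
eef_pos: [0.4577, 0.2318, 0.2216]
ee_rot: [-3.118, -0.01, -1.671]
force: [1.5, 0.7, -0.3]
width: 0.0874
plate [455.4 231.4 168.6] rpy [ 0.0029 -0.0069 -0.0996] shift mm [-455.1 -231.  -168.7] turn [-0.0026  0.007   0.0996] F [ 1.5  0.7 -0.3] M [0.02 0.12 0.04]
```

```bash
python3 -m jog '[[-5,3,-25,-0.01,0,0],[0,0,-25,-0.01,0,0],[0,0,-25,0,0,0],[0,0,-15,0,0,0],[0,0,-8,0,0,0],[0,0,0,0,0,0]]'; python3 -m jog '[[0,0,0,0,0,0],[0,0,0,0,0,0],[0,0,0,0,0,0],[0,0,0,0,0,0],[0,0,0,0,0,0],[0,0,0,0,0,0],[0,0,0,0,0,0],[0,0,0,0,0,0],[0,0,0,0,0,0],[0,0,0,0,0,0],[0,0,0,0,0,0],[0,0,0,0,0,0]]' 0 10
```

```text
t: 17.4
eef_pos: [0.4531, 0.2374, 0.1228]
ee_rot: [-3.112, -0.026, -1.668]
force: [0.0, -0.3, 0.4]
width: 0.0878
t: 18.6
eef_pos: [0.4548, 0.2371, 0.1266]
ee_rot: [-3.109, -0.025, -1.667]
force: [-0.7, -0.4, 1.9]
width: 0.0115
```

```bash
python3 -m jog '[[-3.4,-3.2,0,0,0,0],[-3,-3.6,0,0,0,0],[-2.4,-4.1,0,0,0,0],[-2,-4.3,0,0,0,0],[-1.3,-4.5,0,0,0,0],[-0.8,-4.6,0,0,0,0],[0,0,0,0,0,0]]'
```

```text
t: 19.3
eef_pos: [0.4396, 0.2199, 0.1267]
ee_rot: [-3.108, -0.009, -1.666]
force: [5.9, -1.6, -5.4]
width: 0.0115
```

```bash
python3 -m jog '[[0.5,-5,0,0,0,0],[0.5,-5,0,0,0,0],[0.2,-5,0,0,0,0],[0.5,-5,0,0,0,0],[1.2,-4.6,0,0,0,0],[1.6,-4.4,0,0,0,0],[0,0,0,0,0,0]]';python3 -m jog '[[2.2,-4.3,0,0,0,0],[2.6,-4,0,0,0,0],[0,0,0,0,0,0]]'
```

```text
t: 20.0
eef_pos: [0.441, 0.1931, 0.1268]
ee_rot: [-3.11, -0.002, -1.664]
force: [1.8, 2.3, -3.2]
width: 0.0117
t: 20.3
eef_pos: [0.4447, 0.1865, 0.1268]
ee_rot: [-3.112, 0.002, -1.665]
force: [-4.6, 6.3, 1.1]
width: 0.0113
```

```bash
python3 -m jog '[[2.4,-3,0,0,0,0],[2,-2.5,0,0,0,0],[0,0,0,0,0,0]]';python3 -m jog '[[2,-2,0,0,0,0],[0,0,0,0,0,0]]'; python3 -m jog '[[2,-2,0,0,0,0],[0,0,0,0,0,0]]'
```

```text
t: 20.6
eef_pos: [0.4466, 0.1867, 0.1269]
ee_rot: [-3.115, 0.013, -1.665]
force: [-2.4, 1.8, 0.0]
width: 0.012
t: 20.8
eef_pos: [0.4468, 0.1865, 0.1268]
ee_rot: [-3.118, 0.016, -1.665]
force: [-2.1, 3.4, 0.4]
width: 0.0115
t: 21.0
eef_pos: [0.4471, 0.1865, 0.1268]
ee_rot: [-3.121, 0.019, -1.666]
force: [-2.0, 3.5, 0.4]
width: 0.0115
```

```bash
python3 -m jog '[[3,-5,0,0,0,0],[3,-5,0,0,0,0]]'
python3 - <<'E'
from h import *
a=eyes.grab_frame("scene");b=eyes.grab_frame("top")
cv2.imwrite("pics/l1.png",np.hstack([crop(a,350,190,90,100,4),crop(b,210,195,90,100,4)]))
E
```

```text
t: 21.2
eef_pos: [0.4517, 0.1826, 0.1271]
ee_rot: [-3.122, 0.03, -1.666]
force: [-14.2, 21.2, 1.9]
width: 0.0164
```

View pics/l1.png

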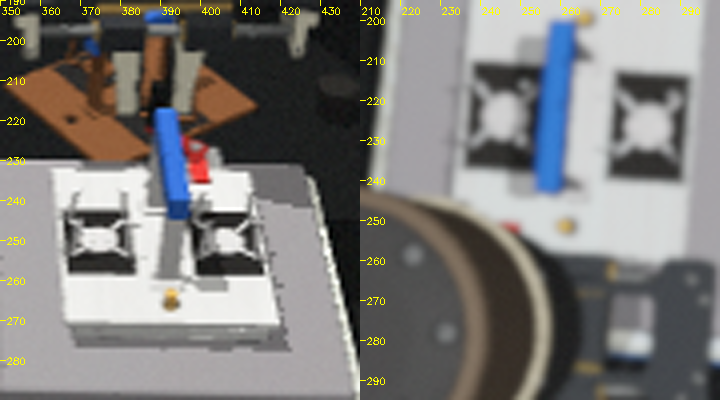

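The tongue now lies over the plate's edge (scene about (398,232), top about (247,252)). The push met a firm reaction of about 25 N, which is the stop. Backing off, releasing and lifting away for the last check.

```bash
python3 -m jog '[[-3,4,0,0,0,0],[0,0,0,0,0,0],[0,0,0,0,0,0],[0,0,0,0,0,0],[0,0,0,0,0,0],[0,0,0,0,0,0],[0,0,0,0,0,0],[0,0,0,0,0,0],[0,0,0,0,0,0]]' 1; python3 -m jog '[[0,0,15,0,0,0],[0,0,30,0,0,0],[0,0,35,0,0,0],[0,0,30,0,0,0],[0,0,20,0,0,0],[-20,40,0,0,0,0],[-20,40,0,0,0,0],[-20,40,0,0,0,0],[0,40,0,0,0,0],[0,30,0,0,0,0],[0,0,0,0,0,0]]'
python3 - <<'E'
from h import *
a=eyes.grab_frame("scene");b=eyes.grab_frame("top")
cv2.imwrite("pics/l2.png",np.hstack([crop(a,350,190,90,110,4),crop(b,210,185,100,110,4)]))
E
```

```text
t: 22.2
eef_pos: [0.4484, 0.1844, 0.1267]
ee_rot: [-3.123, 0.027, -1.667]
force: [-0.3, 0.9, -0.5]
width: 0.0819
t: 23.3
eef_pos: [0.3845, 0.3789, 0.2635]
ee_rot: [-3.123, 0.029, -1.672]
force: [-0.4, -1.3, -0.6]
width: 0.0874
```

View pics/l2.png

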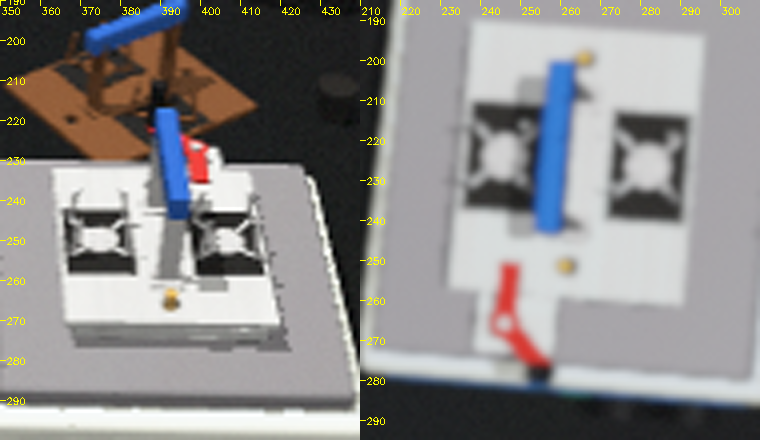

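The latch looks about 90° round and both studs are showing. I'll measure its angle in numbers.

```bash
python3 - <<'E'
from h import *
b=eyes.grab_frame("top").astype(int)
m=(b[...,2]>130)&(b[...,2]-b[...,1]>70);m[:240]=0;m[290:]=0;m[:,:225]=0;m[:,275:]=0
rows=[r for r in range(252,262) if m[r].any()]
w=lambda r:np.clip(b[r,238:260,2]-b[r,238:260,1],0,None)
pts=np.array([atz("top",(w(r)*(w(r)>40)*np.arange(238,260)).sum()/(w(r)*(w(r)>40)).sum(),r,.1105)[:2] for r in rows])
k=np.polyfit(pts[:,0],pts[:,1],1);print(pts.round(4),"tongue yaw",np.arctan(k[0]))
# post top: dark blob
d=b.sum(2);s=d[272:284,245:262];print(s)
p=atz("top",(540)/4+120-.4,370/4+185-.4,.1445);print("post",p,"angle-129.6deg",np.degrees(np.arctan2(p[1]-.2076,p[0]-.4757))%360-129.6)
E
```

```text
[[0.5056 0.2054]
 [0.5034 0.2054]
 [0.5012 0.2055]
 [0.4991 0.2057]
 [0.4969 0.2063]
 [0.4947 0.2065]
 [0.4925 0.2067]
 [0.4903 0.207 ]
 [0.4881 0.2077]
 [0.4859 0.2078]] tongue yaw -0.13143419140004758
[[595 562 505 427 362 330 326 342 406 495 569 603 590 538 499 497 499]
 [512 486 443 401 368 339 326 321 352 414 486 538 537 507 491 492 497]
 [451 425 396 385 379 360 328 308 313 337 385 430 457 462 477 484 489]
 [473 459 445 441 434 404 346 291 273 273 281 313 373 424 464 482 487]
 [525 521 517 515 502 459 367 268 213 203 202 220 296 402 490 532 547]
 [547 545 547 544 531 477 374 242 162 144 132 140 243 406 540 605 626]
 [564 564 566 561 538 475 364 234 152 127 117 136 258 436 568 634 655]
 [556 561 566 563 537 481 383 261 170 148 144 175 311 476 583 633 647]
 [465 477 484 492 488 465 405 306 223 199 198 243 359 485 562 597 613]
 [307 325 345 354 369 372 349 291 244 232 234 265 341 424 480 511 531]
 [175 187 203 210 217 228 223 210 200 190 202 219 260 306 340 373 398]
 [117 116 121 120 120 126 130 131 133 135 140 142 159 183 205 234 255]]
post [0.44969735 0.18267024 0.1445    ] angle-129.6deg 94.19325021490505
```

The angle readings straddle the stop (tongue −2°, post +4°, which is camera noise). My back-off could have dragged the post slightly, so I'll nudge it once with shut fingers from the +y side to confirm it sits at the stop.

```bash
python3 -m jog '[[15,-37,0,0,0,0],[15,-37,0,0,0,0],[15,-37,0,0,0,0],[10,-22,0,0,-0.03,0],[0,0,0,0,0,0],[0,0,0,0,0,0],[0,0,0,0,0,0],[0,0,0,0,0,0],[0,0,0,0,0,0],[0,0,0,0,0,0],[0,0,0,0,0,0]]' 0
```

```text
t: 24.55
eef_pos: [0.4399, 0.2333, 0.2645]
ee_rot: [-3.093, 0.033, -1.676]
force: [-0.6, -0.2, -0.5]
width: 0.0055
```

```bash
python3 -m jog '[[5,0,-35,-0.03,0.01,0],[1,0,-35,-0.02,0,0],[0,0,-30,0,0,0],[0,0,-25,0,0,0],[0,0,-13,0,0,0],[0,0,0,0,0,0]]'; python3 -m jog '[[0,-5,0,0,0,0],[0,-5,0,0,0,0]]'; python3 -m jog '[[0,-3,0,0,0,0],[0,-2,0,0,0,0]]'
```

```text
t: 25.15
eef_pos: [0.4463, 0.2354, 0.1228]
ee_rot: [-3.095, -0.017, -1.673]
force: [0.1, 0.7, 0.3]
width: 0.0003
t: 25.35
eef_pos: [0.4467, 0.2259, 0.1234]
ee_rot: [-3.095, -0.017, -1.671]
force: [-0.6, -0.2, 0.1]
width: 0.0001
t: 25.55
eef_pos: [0.4473, 0.2208, 0.1252]
ee_rot: [-3.093, -0.015, -1.671]
force: [-0.9, 0.2, -0.3]
width: 0.0005
```

```bash
for k in 1 2 3; do python3 -m jog '[[0,-2.5,-0.5,0,0,0],[0,-2.5,-0.5,0,0,0]]'; done
```

```text
t: 25.75
eef_pos: [0.4478, 0.2156, 0.1254]
ee_rot: [-3.092, -0.013, -1.671]
force: [0.1, -0.1, -1.2]
width: 0.0006
t: 25.95
eef_pos: [0.448, 0.2103, 0.1247]
ee_rot: [-3.091, -0.012, -1.672]
force: [-0.3, -0.6, 0.2]
width: 0.0004
t: 26.15
eef_pos: [0.4487, 0.2074, 0.1242]
ee_rot: [-3.09, -0.007, -1.672]
force: [-9.3, 14.4, 4.4]
width: 0.0004
```

It met a firm 17 N reaction straight away (free turning takes about 2 N), so the latch is at its stop. Retreating, then a last look.

```bash
python3 -m jog '[[0,6,0,0,0,0],[0,8,0,0,0,0],[0,5,30,0,0,0],[0,0,40,0,0,0],[0,0,40,0,0,0],[-20,40,20,0,0,0],[-20,40,0,0,0,0],[-20,40,0,0,0,0],[0,40,0,0,0,0],[0,0,0,0,0,0],[0,0,0,0,0,0]]'
python3 - <<'E'
from h import *
a=eyes.grab_frame("scene");b=eyes.grab_frame("top")
cv2.imwrite("pics/z.png",np.hstack([crop(a,350,190,90,110,4),crop(b,210,185,100,110,4)]))
E
```

```text
t: 27.25
eef_pos: [0.3845, 0.393, 0.259]
ee_rot: [-3.091, -0.012, -1.674]
force: [0.4, 0.2, 0.1]
width: 0.0005
```

View pics/z.png

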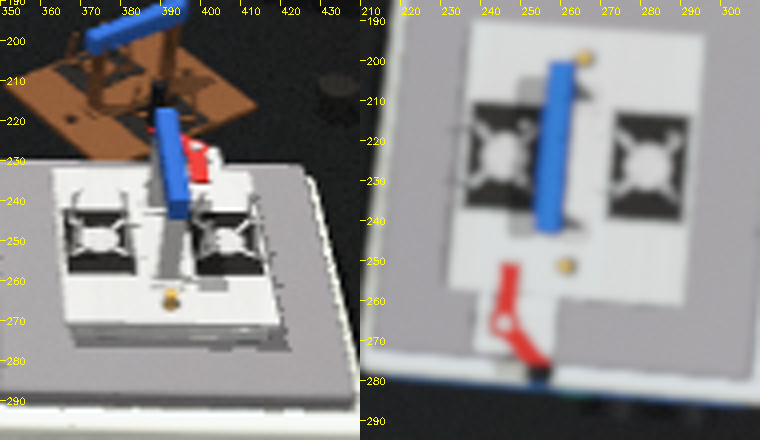

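The picture is unchanged: both studs are through at top (265,199) and (261,251), and the tongue is over the plate edge at (247,252). The robot is clear.

```bash
python3 -c "from station import workorder; print(workorder.job_done())"
```

```text
the job is handed in; nothing more can be done
None
```

The flask platform is fitted on the carriage and latched, and I handed the job in at about 27 s, with the robot clear and touching nothing.

- **Grasp:** the first grip missed because I lifted before the fingers had closed. The platform had not moved, and the second try held.
- **Fitting:** after I corrected the alignment from both cameras, both holes went over the studs with no searching needed. The plate came down to the carriage's 100 mm level with a total downward push of about 13 N.
- **Plate check:** the last pictures show it flat, with both studs standing through it.
- **Latch:** I led the post round to its stop, where my push peaked at about 25 N, right at the drive's sideways holding limit. Pictures showed no visible shift of the carriage. A second nudge met a firm 17 N straight away, against about 2 N when it turns freely.
- **Disagreement:** the camera angle estimates for the latch straddled 90° (tongue about 2° short, post about 4° past). I put that down to picture resolution and relied on the force reading. The tongue does lie over the plate's edge.
- **Rest of the bench:** I saw nothing else touched, but the last pictures covered only the area around the shaker.

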